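# Stand the angle plate back up and push it home against the bench stop

## Task

The aluminium angle plate has been knocked over: its tall leg lies flat on the bench and its foot sticks up. Push the foot over so that the plate stands on its foot again, then push it along the bench until the foot's front edge sits flush against the stop bar, with its whole width on the bar. Only push it, never lift it off the bench, and leave the things around it where they are.

Things in the scene. Friction and masses are not known exactly. Their poses are not given: they have to be found in the camera images.
- angle_plate: L-shaped aluminium angle plate, 70 mm wide, 0.5 kg, loose. Standing: foot 100 x 70 x 12 mm on the bench; tall leg 12 mm thick, top 90 mm above the bench, on the foot's heel end. Origin: centre of the foot's underside; x along the foot from toe (free edge, -50 mm) to heel (outer face of the tall leg, +50 mm); y across; z up. At the start x points down and z lies level, away from the stop bar.
- plate_toe (a point): Middle of the toe edge (front end of the foot), at half the foot's thickness; axes as the plate's. At the start the foot stands upright at the plate's end nearest the bar, underside facing the bar, toe 100 mm above the bench. Pushed near the toe towards the bar it tips over the heel edge, falls by itself after some 40 degrees and stands 40 to 90 mm short of the bar.
- plate_heel (a point): Middle of the plate's bottom heel edge, the edge it tips over: on the bench both when the plate lies and when it stands. If it rises 20 mm above the bench the plate counts as lifted.
- stop_bar: Dark steel stop bar, 20 mm deep, 150 mm long, 22 mm high with two cap screws on top (27 mm in all), fixed to the bench. Origin: centre of its underside; x points from the bar to the plate's side, square to the stop face; y runs along the bar; z up.
- stop_face (a point): Middle of the stop face, the long side that looks to the plate, 10 mm from the bar's centre and 6 mm above the bench; axes as the stop bar's.
- gauge_block: Bystander: steel block 40 x 43 x 20 mm, behind the bar; origin at the centre of its underside.
- vblock: Bystander: V-block 56 x 56 x 30 mm, behind the bar; origin at the centre of its underside.
- knob_spare: Bystander: black knob 36 mm across, 30 mm high, on the robot's side of the way between plate and bar; origin at the centre of its underside.
- spare_nozzle: Bystander: white round nozzle 68 mm across, 62 mm high, beyond the plate's tall leg; origin at the centre of its underside.

How it is judged:
On the way, in this order (a step that is already met when the one before it is completed fails the run):
1. the angle plate stands on its foot again, short of the stop bar (angle between angle_plate's own z axis and vertical below 0.06 rad and linear speed of angle_plate below 0.03 m/s and x of plate_toe in the frame of stop_face above 0.015 m), for 0.2 s.
2. its toe edge is flush against the stop bar (angle between angle_plate's own z axis and vertical below 0.06 rad and x of plate_toe in the frame of stop_face between -0.004 and 0.004 m and y of plate_toe in the frame of stop_face between -0.04 and 0.04 m and angle between the x axis of angle_plate and the x axis of stop_bar, either way round below 0.06 rad), for 0.2 s.
At the end, for the whole second after the job is handed in: The angle plate stands on its foot (upright within 0.06 rad), at rest, its toe edge within 4 mm of the stop face, square to it within 0.06 rad and within 40 mm of the middle of the bar; gauge block, V-block, knob and nozzle are within 10 mm of where they stood (all of step 2 and linear speed of angle_plate below 0.01 m/s and distance of each of gauge_block, vblock, knob_spare, spare_nozzle from where it was at the start of the episode below 0.01 m); the robot touches nothing.
It fails at once if the plate is lifted: its heel edge rises 20 mm above the bench (height (world z) of plate_heel above 0.02 m).
It fails at once if a bystander is moved by more than 10 mm (distance of any of gauge_block, vblock, knob_spare, spare_nozzle from where it was at the start of the episode above 0.01 m).
It also fails if it takes over 48 s, if anything falls off the work surface, if the arm or the gripper's body presses on something with over 40 N, if the wrist force passes 120 N, or if a joint passes its speed limit or range.

## Robot

A 6-joint arm with a two-finger parallel gripper is mounted at the origin on a cart in front of the work surface, level with it; the furniture and walls round the work are solid. World frame = base frame: x ahead of the robot, y to its left, z up, the work surface at z = 0. Lengths are in m, angles in rad, forces in N, time in s.
With the tool pointing down it reaches from about 0.275 to 0.725 m from the base axis. Payload 15.9 kg.
Tool frame: the origin (TCP) lies at the very end of the fingers, on their centre line; the grasp point (between the pads) lies 19 mm behind it (grip_point_offset is the distance from the TCP to the grasp point, in m); z points along the fingers, y is the direction in which the jaws open and shut (so a half turn about z gives the same grasp; the last joint's range is limited). The gripper opens to 85 mm and grips with 20 to 120 N. Pads are 22 mm wide; open, the fingers measure 114 mm over their backs; the gripper's body (76 mm by 85 mm) begins 54 mm behind the grasp point. The pads swing forward as they close: fully open they stand 13 mm farther back than shut.
Start: joints at [1.139, 0.213, -0.034, 1.323, 0, 1.571], TCP at [0.209, 0.454, 0.231] pointing down, gripper open.
Joint ranges: [-2.98, 2.98], [-0.74, 1.72], [-1.14, 1.35], [-2.1, 2.04], [-1.57, 1.44], [-3.14, 3.14]. Speed limits (rad/s): [1.89, 1.89, 2.39, 2.57, 3.14, 3.14].

## Interface

Orientations are given as a unit quaternion [x, y, z, w].
In Python, from rig import * gives the robot as it stands.
- The arm moves only by the tool send_rows, never from a script. Its argument "increments" is a list of rows, each a list of 7 numbers: the shift along the tool's x, y, z in mm, then the turn, a rotation vector about the tool's x, y, z in rad, then the closure, from 0 (fully open) to 1 (shut). In form: [[dx, dy, dz, wx, wy, wz, fingers], ...]. A call has exactly 8 rows; each row is the pose to reach, as a shift and turn from the pose commanded when the call began, along the tool's axes at that moment; what a row does not reach only later rows make up. A row lasts 1/10 s, in which the tool goes at most 50 mm and 8.59 degrees, less where a joint would pass 70% of its speed; a pose out of reach is approached as far as the arm can. A call with a gripper value outside its range is refused whole. The fingers move at their own pace and stop on an object; "force" is the grip in N (left out, the last holds). Time passes only in rows, so rows that repeat a pose let the fingers close, or fill a call up. It gives the time, the measured TCP pose, the force and the opening at its end, in the units of the state.
- get_state(): the state, without advancing time (a new reading comes with each control period).
- grab_frame(name): name is "side" or "top"; returns a dict with "image" (480x640x3 uint8, red, green, blue), "intrinsics" (3x3 intrinsics, pixels), "extrinsics" (4x4, takes a point from camera to world coordinates). Camera axes: x right, y down, z forward; pixel columns grow to the right and rows downward; lengths in m; the calibration is good to about 2 mm. A picture is of the moment at which its call begins. There is no depth.
- job_done(): hands the job in, once; it reports no verdict.
The state is a dict: "time": time; "qpos": joint angles; "qvel": joint speeds; "joint_efforts": joint torques, N m; "position": TCP position; "tcp_rot": TCP orientation; "force": force on the tool from outside, world axes, zero at the start; "torque": the same for the moment, N m; "opening": opening from 0.0 (shut) to 1.0 (fully open).
Only numpy, scipy, OpenCV 4.12 (cv2) and the standard library are available. Lean on these libraries where they do the work, as an engineer would, in place of code of your own. Each camera call takes 0.05 s, during which the arm holds its last target. There are 200 camera calls.

## Working session

There is one attempt and no reset: what is moved stays moved. The work goes in short steps, Python scripts to look and compute and a tool call to move; the robot and the scene stay as the last step left them, time stands still between calls to the robot, and variables do not carry over. Pictures are saved under pics/ and viewed, about 8 in all and at most 12, crops included, and the job is handed in when it is done.

Besides the shell and the picture viewer there is one more tool, called after ">>>" as name([rows], argument=value, ...), one row to a line, values as JSON. send_rows: Moves the arm, as the interface text tells. Its arguments: {"type":"object","properties":{"increments":{"type":"array","items":{"type":"array","items":{"type":"number"}}},"force":{"type":"number"}},"required":["increments"]}

```bash
ls; mkdir -p pics
python3 - <<'E'
from rig import *
import cv2, numpy as np
s=get_state(); print(s)
for n in("side","top"):
    f=grab_frame(n); cv2.imwrite(f"pics/{n}0.png",f["image"][:,:,::-1])
    np.savez(f"{n}.npz",K=f["intrinsics"],T=f["extrinsics"]); print(n,f["intrinsics"],f["extrinsics"])
E
```

```text
pics
{'time': 0.0, 'qpos': array([ 1.13900402e+00,  2.13374763e-01, -3.50468331e-02,  1.32351078e+00,
        2.67302305e-05,  1.57081966e+00]), 'qvel': array([ 8.00326268e-04,  1.53084022e-03, -9.82911326e-04, -2.96381733e-04,
        1.00645023e-03,  6.79788786e-05]), 'joint_efforts': array([-3.29693037e-03, -6.86165285e+01,  4.87119448e+01,  1.76615693e-02,
       -2.53751587e-04,  1.94909552e-05]), 'position': array([0.20909939, 0.45380267, 0.23081174]), 'tcp_rot': array([ 2.14234228e-01,  9.76782152e-01, -5.51977689e-04, -1.34732569e-04]), 'force': array([ 0.21892784, -0.70816435, -0.44165424]), 'torque': array([-0.026467  ,  0.02101562,  0.02786196]), 'opening': 0.9999023439184367}
side [[592.98371259   0.         317.0724092 ]
 [  0.         592.98371259 231.8045573 ]
 [  0.           0.           1.        ]] [[ 0.88338913 -0.15553519  0.44207743 -0.01219211]
 [-0.46851956 -0.31451321  0.82557305 -0.87720203]
 [ 0.01063353 -0.93642418 -0.35070883  0.47805765]
 [ 0.          0.          0.          1.        ]]
top [[595.41753454   0.         321.62945976]
 [  0.         595.41753454 240.1342468 ]
 [  0.           0.           1.        ]] [[-0.08531485 -0.97462947  0.20692695  0.25825908]
 [-0.99634768  0.08419622 -0.01422309  0.00816497]
 [-0.00356023 -0.20738463 -0.978253    1.11788961]
 [ 0.          0.          0.          1.        ]]
```

View pics/top0.png

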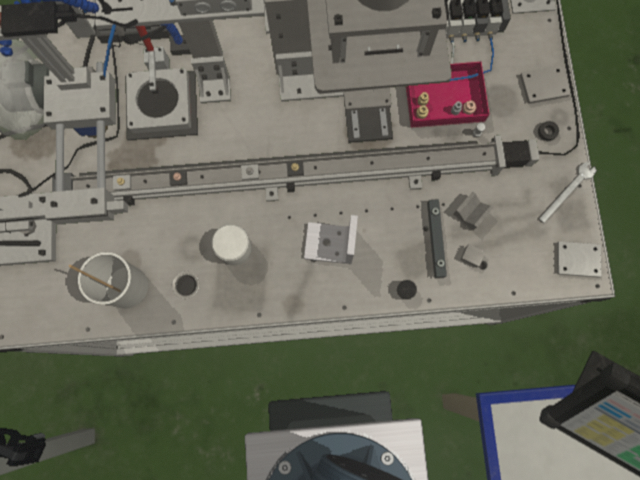

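View pics/side0.png

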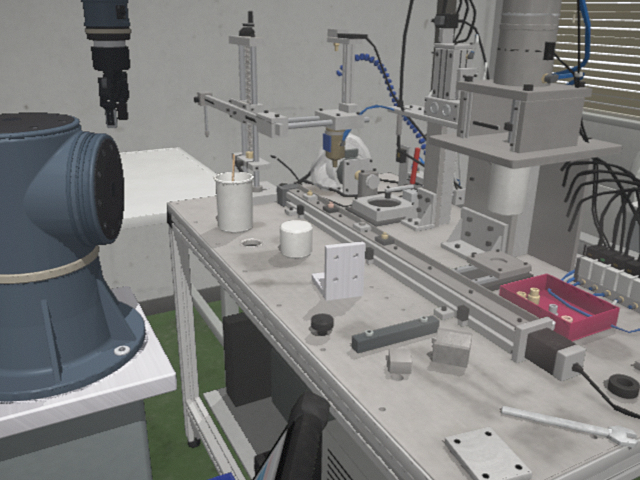

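Run:
```python
import cv2
a=cv2.imread("pics/top0.png")[185:305,295:495]; cv2.imwrite("pics/topc.png",cv2.resize(a,None,fx=4,fy=4,interpolation=cv2.INTER_CUBIC))
a=cv2.imread("pics/side0.png")[230:380,270:470]; cv2.imwrite("pics/sidec.png",cv2.resize(a,None,fx=4,fy=4,interpolation=cv2.INTER_CUBIC))
```

```text
(no output)
```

View pics/topc.png

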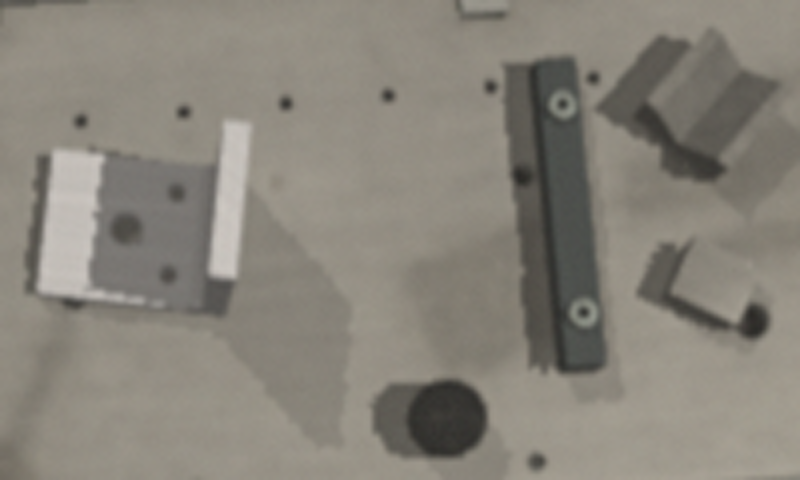

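View pics/sidec.png

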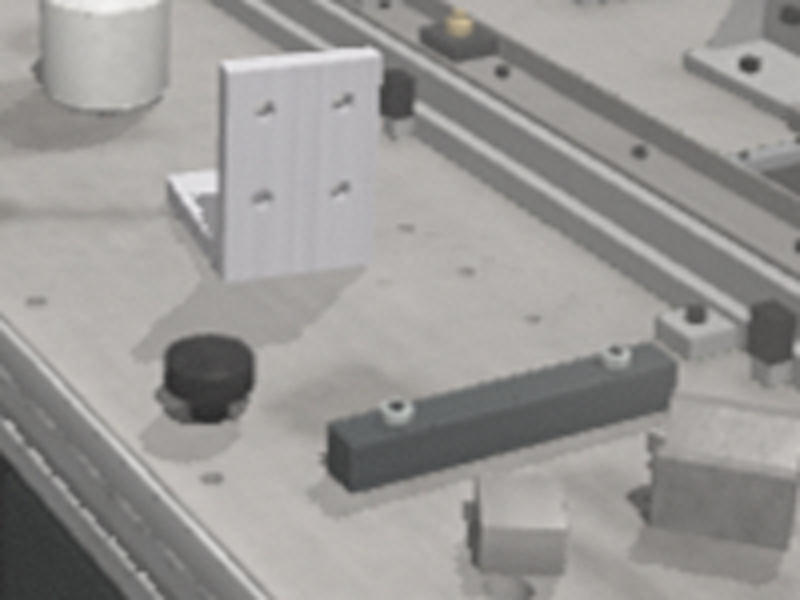

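```bash
cat > h.py <<'E'
import numpy as np, cv2
from scipy.optimize import least_squares
C={n:np.load(n+".npz") for n in("side","top")}
OFF={"top":(295,185),"side":(270,230)}
def proj(n,P):
    T=np.linalg.inv(C[n]["T"]); q=C[n]["K"]@(T[:3,:3]@np.asarray(P).T+T[:3,3:]); return (q[:2]/q[2]).T
def ray(n,uv,z):
    T=C[n]["T"]; d=T[:3,:3]@np.linalg.inv(C[n]["K"])@[uv[0],uv[1],1]; return T[:3,3]+d*(z-T[2,3])/d[2]
def full(n,c): return (np.array(c)+.5)/4-.5+OFF[n]
def fit(obs,p0):
    # obs: (cam, local(s,t,z), full px); params x,y,yaw of d
    def w(p,L):
        c,s=np.cos(p[2]),np.sin(p[2]); return np.array([p[0]+c*L[0]-s*L[1],p[1]+s*L[0]+c*L[1],L[2]])
    r=lambda p:np.concatenate([proj(n,[w(p,L)])[0]-px for n,L,px in obs])
    o=least_squares(r,p0,loss="soft_l1"); return o.x,r(o.x).reshape(-1,2)
E
python3 - <<'E'
from h import *
f=full
np.set_printoptions(precision=4,suppress=True)
pl=[("top",(0,-.035,.1),(252,122)),("top",(.012,-.035,.1),(225,120)),("top",(0,.035,.1),(236,279)),("top",(.012,.035,.1),(208,276)),
("top",(.09,-.035,.012),(52,150)),("top",(.09,.035,.012),(38,293)),
("side",(0,.035,.1),(222,64)),("side",(0,-.035,.1),(380,52)),("side",(0,.035,0),(225,278)),("side",(0,-.035,0),(365,265))]
ba=[("top",(.01,-.075,.022),(541,60)),("top",(.01,.075,.022),(566,370)),("top",(-.01,-.075,.022),(576,56)),("top",(-.01,.075,.022),(606,367)),
("side",(-.01,.075,.022),(352,440)),("side",(.01,.075,.022),(330,424)),("side",(-.01,-.075,.022),(676,364)),("side",(.01,-.075,.022),(652,343)),("side",(-.01,.075,0),(350,490)),("side",(-.01,-.075,0),(672,408))]
for o,p0 in((pl,(.35,0,1.57)),(ba,(.35,-.2,1.57))):
    for cams in (("top","side"),("top",),("side",)):
        q,r=fit([(n,L,f(n,c)) for n,L,c in o if n in cams],p0); print(cams,q,abs(r).max()); 
        if len(cams)==2: print(r)
print("knob",ray("top",f("top",(447,418)),.03), "nozzle",ray("top",(231,242),.062))
E
```

```text
('top', 'side') [ 0.4778 -0.0664  1.3751] 1.5946106190939986
[[-0.2554  0.5019]
 [-0.2811  0.2814]
 [-0.1901  0.0675]
 [-0.0588  0.0751]
 [ 0.3233 -0.0797]
 [-0.4352  0.0122]
 [ 1.0141  1.451 ]
 [ 0.0064  0.4768]
 [-0.6444  0.6194]
 [ 1.5946 -0.9206]]
('top',) [ 0.4782 -0.0667  1.3802] 0.35947654374848526
('side',) [ 0.4779 -0.0644  1.3331] 1.3597037174520779
('top', 'side') [ 0.4769 -0.226   1.5373] 1.5693629312763733
[[-0.9589 -0.5089]
 [ 0.0044 -0.2044]
 [ 0.7436 -0.0434]
 [ 0.7501 -0.0142]
 [-0.4754  0.8759]
 [-1.5694 -1.4262]
 [ 1.221  -1.1009]
 [-0.4005 -1.3725]
 [-0.4833  1.2758]
 [ 1.0708  0.1216]]
('top',) [ 0.4765 -0.2257  1.5327] 0.9307037792937649
('side',) [ 0.4768 -0.2265  1.5433] 1.586007106608747
knob [ 0.3834 -0.1547  0.03  ] nozzle [0.4923 0.1568 0.062 ]
```

>>> send_rows([
  [-45,-30,0,0,0,0.13,0.5],
  [-90,-60,0,0,0,0.27,0.5],
  [-134,-91,0,0,0,0.4,0.5],
  [-179,-121,0,0,0,0.53,0.5],
  [-224,-151,0,0,0,0.67,0.5],
  [-269,-181,0,0,0,0.8,0.5],
  [-314,-211,0,0,0,0.93,0.5],
  [-358,-242,0,0,0,1.06,0.5],
])

```text
time: 0.9
position: [0.4173, 0.1101, 0.2313]
tcp_rot: [0.681, 0.733, 0.0, 0.0]
force: [1.5, 1.2, 0.5]
opening: 0.5
```

```bash
cat >> h.py <<'E'
def goto(xyz,yawd):
    "increment (mm, rad) in current tool axes so that TCP=xyz, tool x along yawd, tool z down"
    from rig import get_state
    from scipy.spatial.transform import Rotation as R
    s=get_state(); R0=R.from_quat(s["tcp_rot"]); x=np.array([np.cos(yawd),np.sin(yawd),0]); z=np.array([0,0,-1.])
    Rt=R.from_matrix(np.c_[x,np.cross(z,x),z])
    print(round(s["time"],2),s["position"].round(4),s["force"].round(1),round(s["opening"],3),"inc",(R0.inv().apply(np.array(xyz)-s["position"])*1e3).round(1),(R0.inv()*Rt).as_rotvec().round(3))
HEEL=np.array([.478,-.0667]); YD=1.378
def pt(s,z,h=HEEL,yd=YD): return [h[0]+s*np.cos(yd),h[1]+s*np.sin(yd),z]
E
python3 -c "
from h import *
goto(pt(.055,.19),YD)"
```

```text
0.9 [0.4173 0.1101 0.2313] [1.5 1.2 0.5] 0.5 inc [-127.7   62.    41.3] [ 0.    -0.     0.266]
```

>>> send_rows([
  [-35,16,10,0,0,0.07,0.5],
  [-70,32,20,0,0,0.13,0.5],
  [-100,48,30,0,0,0.2,0.5],
  [-115,55,36,0,0,0.24,0.5],
  [-120,57,41,0,0,0.266,0.5],
  [-120,57,41,0,0,0.266,0.5],
  [-120,57,41,0,0,0.266,0.5],
  [-120,57,41,0,0,0.266,0.5],
])

```text
time: 1.7
position: [0.4828, -0.0022, 0.1908]
tcp_rot: [0.769, 0.639, 0.0, 0.0]
force: [-0.2, 0.1, 0.7]
opening: 0.501
```

```bash
python3 -c "
from h import *
goto(pt(.045,.085),YD)
from rig import *
f=grab_frame('side');cv2.imwrite('pics/s1.png',cv2.resize(f['image'][60:360,200:500,::-1],None,fx=2,fy=2))"
```

```text
1.7 [ 0.4828 -0.0022  0.1908] [-0.2  0.1  0.7] 0.501 inc [-19.3   7.4 105.8] [ 0.    -0.     0.008]
```

View pics/s1.png

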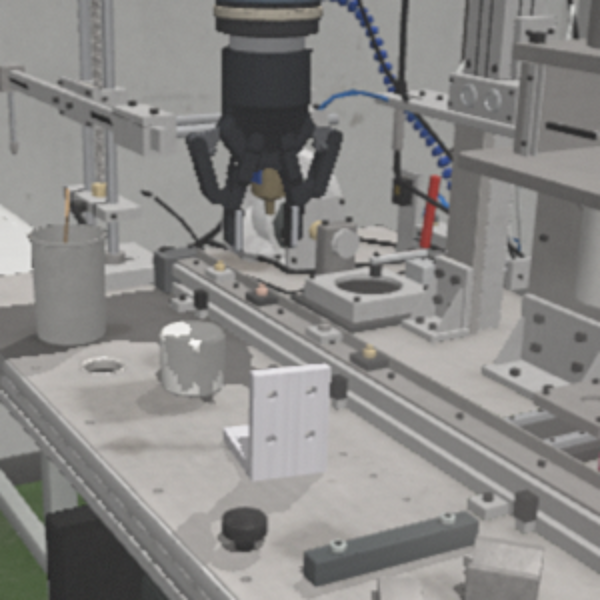

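>>> send_rows([
  [-5,3,20,0,0,0.008,0.5],
  [-10,5,45,0,0,0.008,0.5],
  [-15,7,70,0,0,0.008,0.5],
  [-18,7,92,0,0,0.008,0.5],
  [-19,7,102,0,0,0.008,0.5],
  [-19,7,106,0,0,0.008,0.5],
  [-19,7,106,0,0,0.008,0.5],
  [-19,7,106,0,0,0.008,0.5],
])

```text
time: 2.55
position: [0.487, -0.0227, 0.0853]
tcp_rot: [0.772, 0.635, 0.001, 0.0]
force: [0.2, -0.8, 0.3]
opening: 0.498
```

>>> send_rows([
  [-8,0,0,0,0,0,0.5],
  [-15,0,0,0,0,0,0.5],
  [-20,0,0,0,0,0,0.5],
  [-24,0,0,0,0,0,0.5],
  [-28,0,0,0,0,0,0.5],
  [-32,0,0,0,0,0,0.5],
  [-36,0,0,0,0,0,0.5],
  [-40,0,0,0,0,0,0.5],
])

```text
time: 3.35
position: [0.4786, -0.0625, 0.0843]
tcp_rot: [0.773, 0.635, 0.0, 0.0]
force: [0.6, 1.4, 0.2]
opening: 0.497
```

```bash
python3 -c "
from h import *
goto(pt(-.038,.073),YD)
from rig import *
f=grab_frame('side');cv2.imwrite('pics/s2.png',cv2.resize(f['image'][200:380,270:470,::-1],None,fx=3,fy=3))"
```

```text
3.35 [ 0.4786 -0.0625  0.0843] [0.6 1.4 0.2] 0.497 inc [-42.2   0.3  11.3] [ 0.    -0.    -0.002]
```

View pics/s2.png

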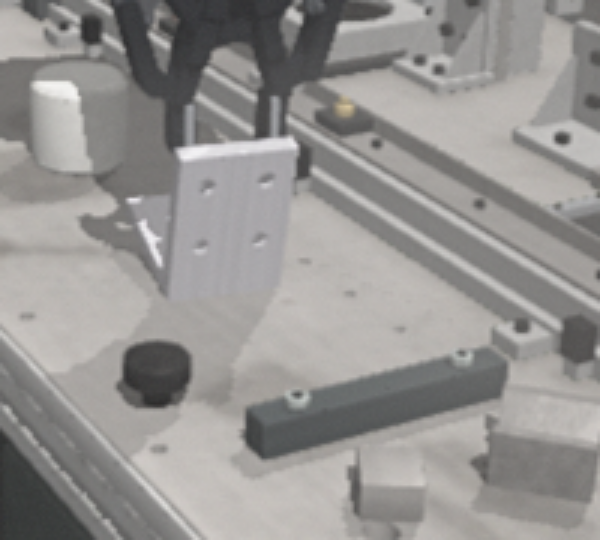

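The foot is tipping about its heel edge without sliding: the top edge is at about (180-295, 145) and the leg is rising. I'll carry on along the arc.

>>> send_rows([
  [-6,0,0,0,0,0,0.5],
  [-12,0,1,0,0,0,0.5],
  [-18,0,3,0,0,0,0.5],
  [-24,0,5,0,0,0,0.5],
  [-30,0,7,0,0,0,0.5],
  [-36,0,9,0,0,0,0.5],
  [-41,0,11,0,0,0,0.5],
  [-45,0,13,0,0,0,0.5],
])

```text
time: 4.2
position: [0.4697, -0.1069, 0.0711]
tcp_rot: [0.773, 0.635, -0.0, -0.0]
force: [-0.5, 0.1, 0.1]
opening: 0.499
```

```bash
python3 -c "
from h import *
goto(pt(-.05,.063),YD)
from rig import *
f=grab_frame('side');cv2.imwrite('pics/s3.png',cv2.resize(f['image'][200:380,270:470,::-1],None,fx=3,fy=3))"
```

```text
4.2 [ 0.4697 -0.1069  0.0711] [-0.5  0.1  0.1] 0.499 inc [-9.   0.4  8.1] [-0.     0.    -0.002]
```

View pics/s3.png

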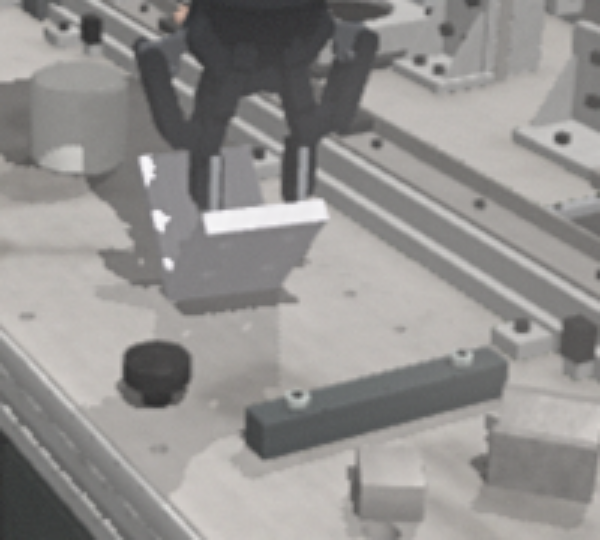

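The foot is past 40° and may already be falling freely: its toe edge runs from (205,225) to (328,210) and the leg is behind the fingers. A small further nudge, then a hold.

>>> send_rows([
  [-4,0,3,0,0,0,0.5],
  [-8,0,5,0,0,0,0.5],
  [-8,0,5,0,0,0,0.5],
  [-8,0,5,0,0,0,0.5],
  [-8,0,5,0,0,0,0.5],
  [-8,0,0,0,0,0,0.5],
  [-8,0,-20,0,0,0,0.5],
  [-8,0,-50,0,0,0,0.5],
])

```text
time: 5.05
position: [0.4674, -0.1138, 0.1213]
tcp_rot: [0.773, 0.635, -0.001, -0.001]
force: [-0.1, -0.2, 1.3]
opening: 0.504
```

```bash
python3 -c "
from h import *
goto(pt(-.05,.15),YD)
from rig import *
f=grab_frame('side');cv2.imwrite('pics/s4.png',cv2.resize(f['image'][230:380,270:470,::-1],None,fx=4,fy=4,interpolation=cv2.INTER_CUBIC))"
```

```text
5.05 [ 0.4674 -0.1138  0.1213] [-0.1 -0.2  1.3] 0.504 inc [ -1.7   1.3 -28.7] [-0.002 -0.    -0.002]
```

View pics/s4.png

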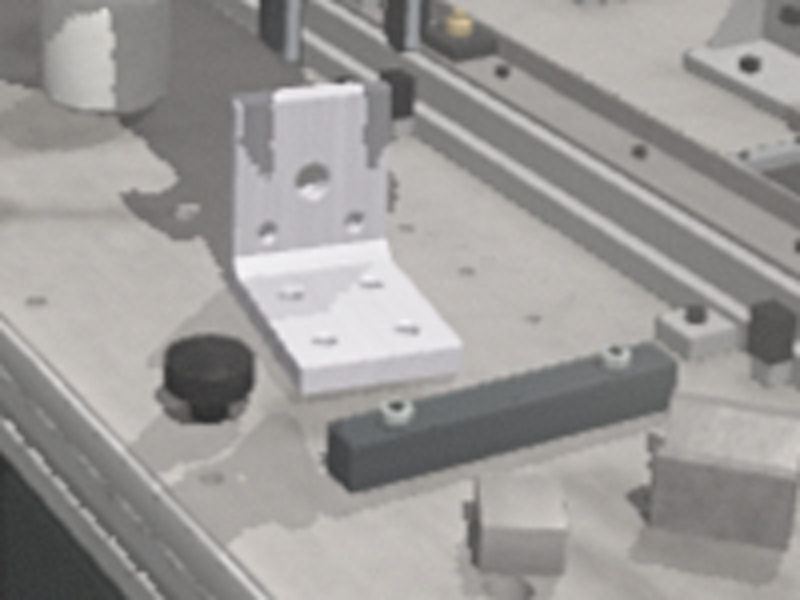

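Run:
```python
from h import *
np.set_printoptions(precision=4,suppress=True)
o=[(-.1,.035,0,302,394),(-.1,-.035,0,460,372),(-.1,.035,.012,300,370),(-.1,-.035,.012,462,347),(-.012,.035,.012,243,272),(-.012,-.035,.012,388,242),(0,-.035,.09,388,83),(-.012,.035,.09,235,98)]
q,r=fit([("side",(a,b,c),full("side",(u,v))) for a,b,c,u,v in o],(.478,-.0667,1.38)); print(q,r)
goto(pt(.05,.15,q[:2],q[2]),q[2])
```

```text
[ 0.4788 -0.0704  1.3557] [[-0.7304 -0.0301]
 [ 0.49    0.0619]
 [-0.0292 -0.6345]
 [ 0.3649 -0.1936]
 [-1.5825 -0.3606]
 [ 0.2291  2.6481]
 [-0.3543 -1.1012]
 [ 1.2303  1.5969]]
5.1 [ 0.4699 -0.1144  0.1266] [ 2.4 -0.1  6.9] 0.495 inc [ 95.    1.3 -23.4] [0.004 0.    0.02 ]
```

>>> send_rows([
  [0,0,-30,0,0,0,0.5],
  [30,0,-40,0,0,0,0.5],
  [65,0,-40,0,0,0,0.5],
  [95,0,-40,0,0,0,0.5],
  [107,0,-40,0,0,0,0.5],
  [107,0,-40,0,0,0,0.5],
  [107,0,-40,0,0,0,0.5],
  [107,0,-40,0,0,0,0.5],
])

```text
time: 5.9
position: [0.489, -0.0102, 0.1614]
tcp_rot: [0.773, 0.635, -0.0, 0.0]
force: [-0.2, 0.2, 0.0]
opening: 0.503
```

Run:
```python
from h import *
from rig import *
f=grab_frame('top');cv2.imwrite('pics/t4.png',cv2.resize(f['image'][185:305,295:495,::-1],None,fx=4,fy=4,interpolation=cv2.INTER_CUBIC))
goto(pt(.055,.03),YD)
```

```text
5.95 [ 0.4889 -0.0102  0.1613] [-0.1 -1.  -0.3] 0.502 inc [-2.500e+00  1.000e-01  1.313e+02] [-0.     0.    -0.003]
```

View pics/t4.png

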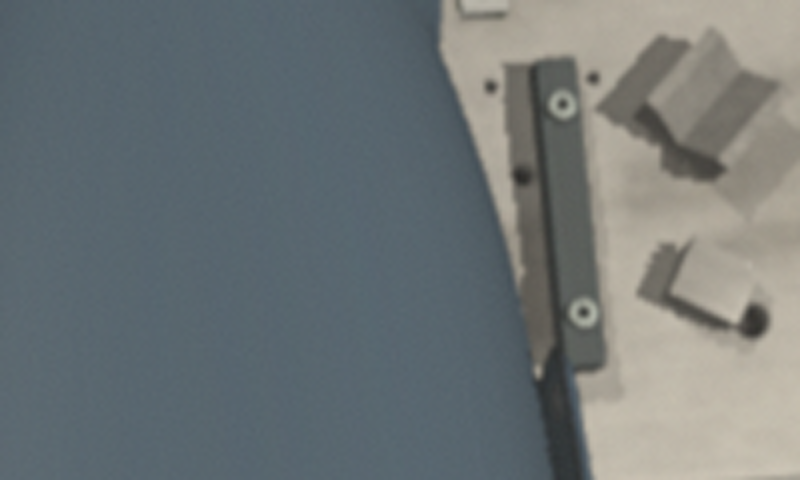

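The plate stands on its foot with a clear gap to the bar. The top view is blocked by the arm. Next I'll lower behind the leg, turning square to the bar (yaw 1.378→1.535).

>>> send_rows([
  [-1,0,20,0,0,-0.03,0.5],
  [-1,0,50,0,0,-0.07,0.5],
  [-1,0,80,0,0,-0.11,0.5],
  [-1,0,105,0,0,-0.14,0.5],
  [-1,0,122,0,0,-0.155,0.5],
  [-1,0,131,0,0,-0.16,0.5],
  [-1,0,131,0,0,-0.16,0.5],
  [-1,0,131,0,0,-0.16,0.5],
])

```text
time: 6.75
position: [0.4893, -0.0105, 0.031]
tcp_rot: [0.72, 0.694, 0.0, 0.0]
force: [1.0, 0.2, -0.1]
opening: 0.499
```

Run:
```python
from h import *
goto([.4800,-.1049,.03],1.535)
```

```text
6.75 [ 0.4893 -0.0105  0.031 ] [ 1.   0.2 -0.1] 0.499 inc [-94.7  -5.9   1. ] [ 0.001 -0.    -0.   ]
```

>>> send_rows([
  [-10,-5,0,0,0,0,0.5],
  [-20,-6,0,0,0,0,0.5],
  [-28,-6,0,0,0,0,0.5],
  [-34,-6,0,0,0,0,0.5],
  [-40,-6,0,0,0,0,0.5],
  [-46,-6,0,0,0,0,0.5],
  [-52,-6,0,0,0,0,0.5],
  [-58,-6,0,0,0,0,0.5],
])

```text
time: 7.55
position: [0.4807, -0.0682, 0.0301]
tcp_rot: [0.719, 0.695, -0.0, -0.0]
force: [-0.5, 3.4, -0.9]
opening: 0.502
```

>>> send_rows([
  [-4,0,0,0,0,0,0.5],
  [-8,0,0,0,0,0,0.5],
  [-12,0,0,0,0,0,0.5],
  [-15,0,0,0,0,0,0.5],
  [-18,0,0,0,0,0,0.5],
  [-20,0,0,0,0,0,0.5],
  [-20,0,0,0,0,0,0.5],
  [-20,0,0,0,0,0,0.5],
])

```text
time: 8.35
position: [0.4803, -0.0882, 0.0304]
tcp_rot: [0.719, 0.695, -0.0, 0.0]
force: [-0.6, 0.5, 0.4]
opening: 0.499
```

Run:
```python
from h import *
from rig import *
goto([.4800,-.1049,.03],1.535)
f=grab_frame('side');cv2.imwrite('pics/s5.png',cv2.resize(f['image'][230:380,270:470,::-1],None,fx=4,fy=4,interpolation=cv2.INTER_CUBIC))
```

```text
8.35 [ 0.4803 -0.0882  0.0304] [-0.6  0.5  0.4] 0.499 inc [-16.7   0.3   0.4] [0.    0.001 0.001]
```

View pics/s5.png

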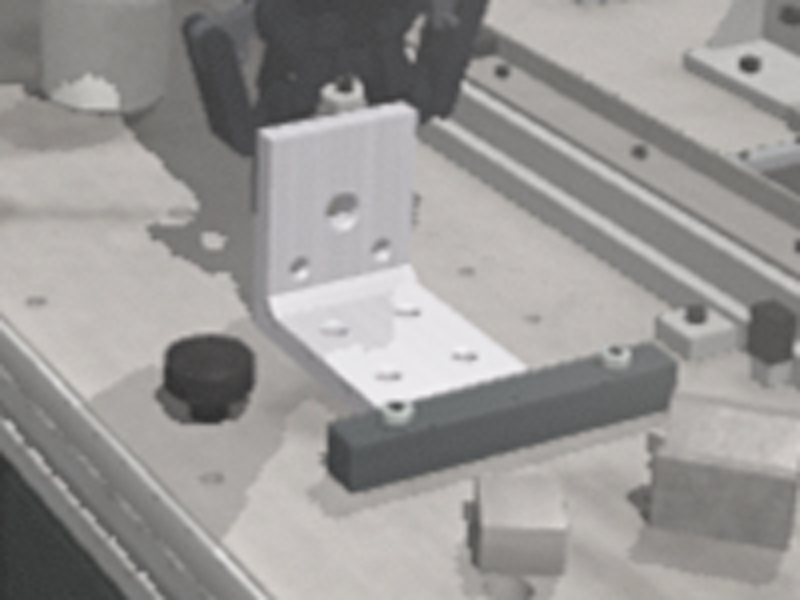

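The plate now looks square to the bar, with a small gap that the bar hides. I'll close it slowly and watch the force.

>>> send_rows([
  [-2,0,0,0,0,0,0.5],
  [-4,0,0,0,0,0,0.5],
  [-6,0,0,0,0,0,0.5],
  [-7.5,0,0,0,0,0,0.5],
  [-9,0,0,0,0,0,0.5],
  [-10,0,0,0,0,0,0.5],
  [-11,0,0,0,0,0,0.5],
  [-12,0,0,0,0,0,0.5],
])

```text
time: 9.2
position: [0.4798, -0.0998, 0.0304]
tcp_rot: [0.719, 0.695, 0.0, -0.0]
force: [-0.7, 5.6, 1.4]
opening: 0.502
```

>>> send_rows([
  [-0.5,0,0,0,0,0,0.5],
  [-1,0,0,0,0,0,0.5],
  [-1.4,0,0,0,0,0,0.5],
  [-1.8,0,0,0,0,0,0.5],
  [-2.1,0,0,0,0,0,0.5],
  [-2.4,0,0,0,0,0,0.5],
  [-2.7,0,0,0,0,0,0.5],
  [-3,0,0,0,0,0,0.5],
])

```text
time: 10.0
position: [0.4797, -0.1028, 0.0304]
tcp_rot: [0.719, 0.695, 0.0, -0.0]
force: [-0.3, 5.4, 1.3]
opening: 0.498
```

Run:
```python
from h import *
from rig import *
goto([.4800,-.1049,.03],1.535)
f=grab_frame('side');cv2.imwrite('pics/s6.png',cv2.resize(f['image'][230:380,270:470,::-1],None,fx=4,fy=4,interpolation=cv2.INTER_CUBIC))
```

```text
10.0 [ 0.4797 -0.1028  0.0304] [-0.3  5.4  1.3] 0.498 inc [-2.1  0.4  0.4] [ 0.    -0.     0.001]
```

>>> send_rows([
  [-0.3,0,0,0,0,0,0.5],
  [-0.6,0,0,0,0,0,0.5],
  [-0.9,0,0,0,0,0,0.5],
  [-1.2,0,0,0,0,0,0.5],
  [-1.4,0,0,0,0,0,0.5],
  [-1.6,0,0,0,0,0,0.5],
  [-1.8,0,0,0,0,0,0.5],
  [-2,0,0,0,0,0,0.5],
])

```text
time: 10.85
position: [0.48, -0.1036, 0.0307]
tcp_rot: [0.719, 0.695, 0.001, -0.001]
force: [1.4, 17.6, 9.0]
opening: 0.501
```

Bar contact: the force rose to 17.6 N and the TCP stalled. I'll back off a little at once so the plate sits flat, then retreat.

>>> send_rows([
  [1,0,0,0,0,0,0.5],
  [2,0,0,0,0,0,0.5],
  [3,0,0,0,0,0,0.5],
  [5,0,0,0,0,0,0.5],
  [8,0,0,0,0,0,0.5],
  [10,0,0,0,0,0,0.5],
  [10,0,0,0,0,0,0.5],
  [10,0,0,0,0,0,0.5],
])

```text
time: 11.65
position: [0.4799, -0.0949, 0.0303]
tcp_rot: [0.719, 0.695, -0.0, 0.0]
force: [0.6, 0.4, -0.4]
opening: 0.495
```

Run:
```python
from h import *
from rig import *
goto([.4800,-.1049,.03],1.535)
f=grab_frame('side');cv2.imwrite('pics/s7.png',cv2.resize(f['image'][230:380,270:470,::-1],None,fx=4,fy=4,interpolation=cv2.INTER_CUBIC))
```

```text
11.65 [ 0.4799 -0.0949  0.0303] [ 0.6  0.4 -0.4] 0.495 inc [-10.    0.4   0.3] [-0.     0.     0.001]
```

View pics/s7.png

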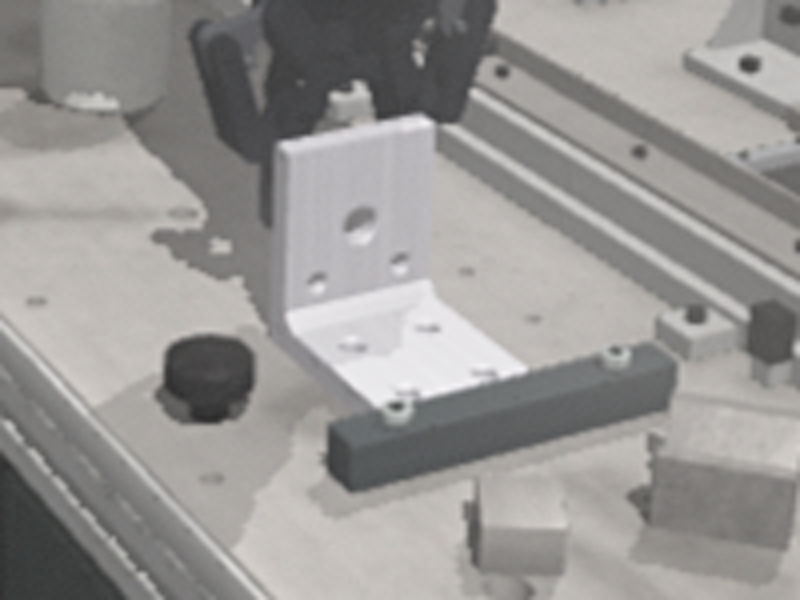

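The plate stands upright and its toe is hidden right behind the bar. I'll retreat and clear the top camera for a final check.

>>> send_rows([
  [10,0,0,0,0,0,0.5],
  [22,0,-5,0,0,0,0.5],
  [30,0,-30,0,0,0,0.5],
  [35,0,-65,0,0,0,0.5],
  [35,0,-105,0,0,0,0.5],
  [35,0,-145,0,0,0,0.5],
  [35,0,-180,0,0,0,0.5],
  [35,0,-200,0,0,0,0.5],
])

```text
time: 12.5
position: [0.4818, -0.059, 0.2336]
tcp_rot: [0.719, 0.695, 0.001, 0.001]
force: [-0.0, -0.1, -0.4]
opening: 0.497
```

Run:
```python
from h import *
goto([.33,.30,.23],2.4)
```

```text
12.5 [ 0.4818 -0.059   0.2336] [-0.  -0.1 -0.4] 0.497 inc [ 353.6 -164.     3. ] [ 0.003  0.002 -0.864]
```

>>> send_rows([
  [40,-19,0,0,0,-0.1,0.5],
  [80,-38,0,0,0,-0.2,0.5],
  [122,-57,0,0,0,-0.3,0.5],
  [164,-76,0,0,0,-0.4,0.5],
  [206,-96,0,0,0,-0.5,0.5],
  [248,-115,0,0,0,-0.6,0.5],
  [290,-135,0,0,0,-0.7,0.5],
  [330,-153,0,0,0,-0.8,0.5],
])

```text
time: 13.3
position: [0.3379, 0.2774, 0.2308]
tcp_rot: [0.39, 0.921, 0.0, 0.0]
force: [1.9, -0.5, -0.0]
opening: 0.501
```

Run:
```python
from h import *
from rig import *
f=grab_frame('top');g=f['image'][:,:,::-1]; cv2.imwrite('pics/t8full.png',g); cv2.imwrite('pics/t8.png',cv2.resize(g[185:305,295:495],None,fx=4,fy=4,interpolation=cv2.INTER_CUBIC))
o=cv2.imread("pics/top0.png"); print(abs(g.astype(int)-o)[185:305,320:495].mean(), g[185:305,320:495].mean(),o[185:305,320:495].mean())
```

```text
12.546825396825398 133.5984603174603 128.52734920634921
```

View pics/t8.png

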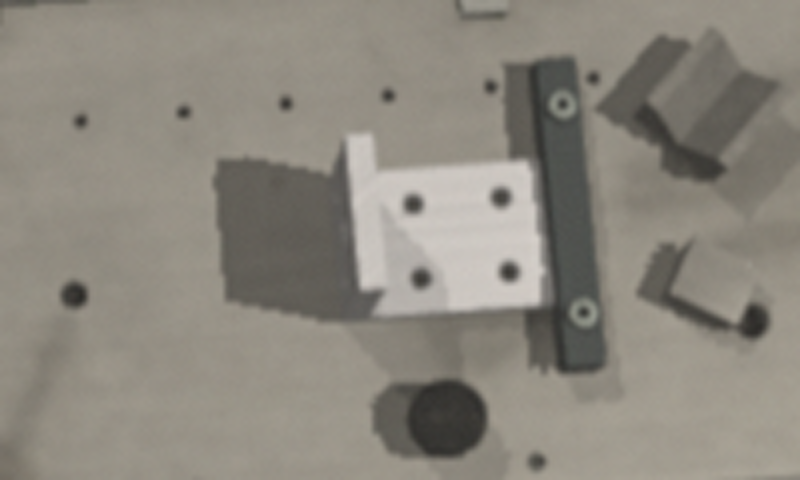

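Run:
```python
from h import *
g=cv2.cvtColor(cv2.imread('pics/t8full.png'),cv2.COLOR_BGR2GRAY)
o=cv2.cvtColor(cv2.imread('pics/top0.png'),cv2.COLOR_BGR2GRAY)
for v in (230,240,250,258): print(v,"now",g[v,424:446],"before",o[v,424:446])
b=np.array([.4767,-.2258]); yb=1.535; d=np.array([np.cos(yb),np.sin(yb)]); t=np.array([-d[1],d[0]])
W=lambda s,tt,z:[*(b+s*d+tt*t),z]
for tt in(-.03,0,.03): print("expected px: toe flush z12, bar edge z22, bar base",proj("top",[W(.01,tt,.012),W(.01,tt,.022),W(.01,tt,0),W(-.01,tt,.022)]).round(1).tolist())
```

```text
230 now [199 198 201 192 148 115  83  59  71  81  80  79  82  81  81  80  79  89
 115 128 134 144] before [ 55  46  53  65  77  73  55  53  72  78  78  76  80  78  79  79  76  86
 112 126 129 141]
240 now [196 198 197 201 193 145 115  86  63  71  82  80  81  79  80  84  82  79
  89 116 130 133] before [ 98  81  81  80  79  80  69  54  54  71  78  79  78  78  78  79  78  77
  86 112 128 131]
250 now [183 200 202 204 206 197 154 120  91  65  73  81  83  82  81  82  81  80
  80  89 120 133] before [119  94  79  77  78  80  79  65  53  53  71  78  79  79  79  80  79  79
  78  87 115 132]
258 now [201 202 201 202 205 195 148 121 118  92  68  77  82  83  81  81  81  85
  81  81  92 123] before [122  93  79  80  80  81  82  80  65  52  60  76  82  80  78  79  80  81
  78  76  91 120]
expected px: toe flush z12, bar edge z22, bar base [[430.0, 223.3], [431.0, 222.1], [429.0, 224.8], [441.5, 221.6]]
expected px: toe flush z12, bar edge z22, bar base [[431.4, 238.7], [432.4, 237.6], [430.3, 240.0], [443.0, 237.0]]
expected px: toe flush z12, bar edge z22, bar base [[432.8, 254.2], [433.8, 253.2], [431.7, 255.4], [444.4, 252.7]]
```

Run:
```python
from h import *
from rig import *
np.set_printoptions(precision=4,suppress=True)
ob=[(0,-.035,.09,347,134),(-.012,-.035,.09,374,132),(-.012,.035,.09,386,289),(0,.035,.09,360,292),(-.1,-.035,.012,531,160),(-.1,.035,.012,545,304)]
q,r=fit([("top",(a,b,c),full("top",(u,v))) for a,b,c,u,v in ob],(.478,-.12,1.53)); print(q,r)
f=grab_frame('side');g=f['image'][:,:,::-1];cv2.imwrite('pics/s9.png',cv2.resize(g[230:380,270:470],None,fx=4,fy=4,interpolation=cv2.INTER_CUBIC))
I={k:cv2.imread(f'pics/{k}.png',0) for k in('s5','s6','s7','s9')}
tm=I['s6'][195:330,300:425]
for k in I:
    m=cv2.matchTemplate(I[k],tm,cv2.TM_CCOEFF_NORMED);_,mx,_,l=cv2.minMaxLoc(m);print(k,mx,l)
# side px (crop scale) per 1 mm plate motion towards bar
print((proj("side",[[.48,-.13,.03]])-proj("side",[[.48,-.12,.03]]))*.4)
```

```text
[ 0.471  -0.1141  1.5566] [[-0.7813  0.2917]
 [-0.807   0.3196]
 [-0.0538 -0.2918]
 [-0.3709 -0.5581]
 [ 1.6263  0.0622]
 [ 2.1598  0.1249]]
s5 0.9874531626701355 (283, 181)
s6 0.9999964237213135 (300, 195)
s7 0.9871209859848022 (301, 195)
s9 0.9555179476737976 (302, 195)
[[1.2694 0.9595]]
```

Run:
```python
from h import *
np.set_printoptions(precision=4,suppress=True)
ob=[(0,-.035,.09,347,134),(-.012,-.035,.09,374,132),(-.012,.035,.09,386,289),(0,.035,.09,360,292)]
L=[("top",(a,b,c),full("top",(u,v))) for a,b,c,u,v in ob]
b=np.array([.4767,-.2258]); yb=1.535; d=np.array([np.cos(yb),np.sin(yb)]); t=np.array([-d[1],d[0]])
q,r=fit(L,(.478,-.11,1.53)); dp=np.array([np.cos(q[2]),np.sin(q[2])])
e=q[:2]-.1*dp-b; print(q,abs(r).max(),"toe in stop frame x,y mm",(e@d-.01)*1e3,e@t*1e3,"angle",q[2]-yb)
print("shaded toe end, px vs flush: 230:430.2 240:431.3 250:432.3")
o=cv2.imread("pics/top0.png",0); g=cv2.imread("pics/t8full.png",0)
for n,(x,y,w,h) in dict(knob=(388,276,34,26),vb=(446,190,48,42),gb=(454,244,36,28),noz=(208,220,46,46)).items():
    m=cv2.matchTemplate(g[y-8:y+h+8,x-8:x+w+8],o[y:y+h,x:x+w],cv2.TM_CCOEFF_NORMED); print(n,cv2.minMaxLoc(m)[1::2])
```

```text
[ 0.4709 -0.115   1.5417] 0.5304679307843116 toe in stop frame x,y mm 0.5543745816825942 9.088790711956097 angle 0.006748157187002279
shaded toe end, px vs flush: 230:430.2 240:431.3 250:432.3
knob (0.9922327995300293, (8, 8))
vb (0.9987508654594421, (8, 8))
gb (0.9991285800933838, (8, 8))
noz (0.9996212720870972, (8, 8))
```

```bash
python3 -c "
from rig import *
job_done(); print(get_state()['time'])"
```

```text
the job is handed in; nothing more can be done
the job is handed in; nothing more can be done
```

The plate stands on its foot again with its toe against the stop bar, and I have handed the job in. About 13.4 s of the 48 s had passed at the last move, and no verdict was reported.

**What I did:** I pushed the foot near its toe with the half-open fingers, following the tipping arc until it fell by itself. I then went over the leg, came down behind it with the jaws square to the bar, and pushed until the force showed bar contact. That contact peaked at 17.6 N along the push and 9 N upward. I backed off at once and pulled the arm clear.

**Last checks:**
- **Position:** a fit to the leg's top edges in the top camera puts the toe about 0.6 mm from the stop face and 9 mm off the bar's middle, square within about 0.01 rad.
- **Bystanders:** the knob, V-block, gauge block and nozzle had not shifted by a pixel in the top view.
- **Disagreement:** a fit that included the bright end of the toe put it about 4–5 mm short of the bar. I put this down to the bar's shadow on the toe. The shaded toe's end is within about half a pixel (under 1 mm) of flush, which agrees with the leg fit and the contact force.

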